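# Mesh a splined drive stem in a test stand and hold it home

### The job

Get the drive test stand ready for a run: pull the black knob of its sliding guard all the way out to open the socket, then take the six-splined stem from the rack and fit it, turning it until the splines mesh and pushing it down against the ejector spring until its flange sits flat on the cover. Leave the other two stems in the rack and the rest of the bench as it is. Finish while still holding the stem pressed fully home and upright, because the spring lifts it as soon as you let go.

Things in the scene. Friction and masses are not known exactly. Their poses are not given: they have to be found in the camera images.
- seat (a point): Centre of the 43 mm opening in the top of the test stand's aluminium cover, 63 mm above the worktop, where the stem's flange underside belongs. z up, -x the stand's front (knob side). The stand is bolted down: grey gearbox 100 x 92 mm, low motor behind it, base plate reaching 60 mm to the front and 125 mm to the back of this point.
- socket (a point): Centre of the mouth of the steel spline socket, 13 mm below the cover's top, hidden until the guard is open. z up, x at the middle of one of six slots (30 mm across slots, 20 mm across tooth tips, 36 mm deep). Its angle differs each time; a stiff worm gear (0.5 N m) keeps it still under light turning. Play about 1.3 mm all round, 6 degrees either way once meshed.
- guard (a joint): Sliding steel guard plate between cover and socket: 0 shut, 0.044 m fully out. It slides to the stand's -x; a spring ball plunger gives a detent at either end (4 to 5 N to pull over), between them it slides with about 1 N. Unless out past 0.040 it is in the stem's way.
- guard_knob (a point): Centre of the guard's black mushroom knob (moves with it), 55 mm above the worktop: 26 mm across, 22 mm long, axis level along the stand's x, its back 28 mm in front of the gearbox when shut. Can be pinched from above across the stand's y. z up, -x the way it pulls.
- ejector (a joint): Brass ejector pad in the socket, pushed down by the stem's tip: 0 up, 0.018 m when the stem is home. Its spring pushes up with 4.4 N at 0 and 10 N when home, more than the stem's weight (at most 2.6 N).
- spline_stem_grip (a point): Six-splined steel stem, hanging upright in the rack: centre of its round knurled aluminium grip, 30 mm across (the thickest of the three) and 43 mm high, 30 mm above the underside of its flange. z up along the stem, x through one of its six ribs (every 60 degrees). 0.15 to 0.26 kg.
- flange (a point): Centre of the underside of the splined stem's flange (52 mm across, 5 mm thick), same axes as its grip. Shank below: six straight ribs 4 mm wide, 27 mm across, core 16 mm, from 4 to 37 mm below this point, then a tapered nose, 10 mm across at the tip, 45 mm below. Resting on the socket's teeth, not meshed, this point is 24 mm above the cover; meshed and home 0.
- square_stem_grip (a point): Stem with a square 18 mm shank, to be left in the rack: centre of its slim grip, 22 mm across, top 44 mm above its flange's underside, this point 26 mm above that. Flange 52 mm.
- key_stem_grip (a point): Stem with a round 23 mm shank and a single key, to be left in the rack: centre of its slim, tall grip, 22 mm across, top 62 mm above its flange's underside, this point 36 mm above that. Flange 52 mm.
- stem_rack: Open aluminium rack, bolted down: plate 50 x 200 mm, top 62 mm above the worktop, on two end cheeks with feet (238 mm over all). Origin under its centre on the worktop, z up, y along the row. Three 35 mm holes at y = -62, 0, +62 mm; in each a stem hangs by its flange, in any order, turned any way. Lift a stem 55 mm to clear it.
- half_shell: Green half housing, 74 x 27 x 13 mm, lying on the worktop; origin under its centre. Leave alone.
- cutters: Side cutters with red handles, 132 x 49 x 11 mm, lying; origin under the centre. Leave alone.
- driver: Orange screwdriver, 164 mm long, 20 mm thick, lying; origin under the centre. Leave alone.
- board: Small circuit board, 96 x 32 x 10 mm, lying; origin under the centre. Leave alone.
- marker: Blue marker pen, 150 mm long, 11 mm thick, lying; origin under the centre. Leave alone.
- screw_dish: Steel dish of screws, 68 mm across, 18 mm high; origin under the centre. Leave alone.
There are look-alikes about, which are no part of the job. Leave any green or orange look-alike of the part that bears spline_stem_grip alone.

How it is judged:
By the outcome, as a careful person would: the job done as asked, in the order asked, and still so for the second after the job is handed in, while the arm keeps its last pose, push and grip.
It also fails if it takes over 64 s, if anything falls off the work surface, if the arm or the gripper's body presses on something with over 40 N, if the wrist force passes 120 N, or if a joint passes its speed limit or range.

### The arm

A 6-joint arm with a two-finger parallel gripper is mounted at the origin on a cart in front of the work surface, level with it; the furniture and walls round the work are solid. World frame = base frame: x ahead of the robot, y to its left, z up, the work surface at z = 0. Lengths are in m, angles in rad, forces in N, time in s.
With the tool pointing down it reaches from about 0.275 to 0.875 m from the base axis. Payload 12.5 kg.
Tool frame: the origin (TCP) lies at the very end of the fingers, on their centre line; the grasp point (between the pads) lies 19 mm behind it; z points along the fingers, y is the line along which they close (so a half turn about z gives the same grasp; the last joint's range is limited). The gripper opens to 85 mm and grips with 20 to 120 N. Pads are 22 mm wide; open, the fingers measure 114 mm over their backs; the gripper's body (76 mm by 85 mm) begins 54 mm behind the grasp point. The pads swing forward as they close: fully open they stand 13 mm farther back than shut.
Start: joints at [-0.085, 0.351, 1.652, -0, 1.139, -0.085], TCP at [0.55, 0, 0.231] pointing down, gripper open.
Joint ranges: [-2.75, 2.75], [-0.79, 2.1], [0.01, 2.65], [-1.57, 4.71], [0.07, 3.14], [-2.87, 2.87]. Speed limits (rad/s): [2.22, 2.22, 2.79, 3.14, 3.14, 3.14].

### API

Orientations are given as a 3x3 rotation matrix whose columns are the frame's x, y, z axes.
In Python, from bench import manip gives the robot as it stands. Calls block until the motion is done:
- manip.move_ptp(position, orientation): joint-space move of the TCP to a pose.
- manip.move_l(position, attitude=None, max_speed=0.15): straight line of the TCP; attitude=None keeps the orientation; max_speed is the mean speed in m/s.
- manip.move_j(angles): joint-space move.
- manip.set_gripper(opening, effort=None): opening from 0.0 (shut) to 1.0 (fully open); effort is the grip in N (None keeps the last); returns when the fingers have stopped.
- manip.dwell(seconds).
- manip.inverse_kinematics(position, orientation): joint angles nearest the present ones, or None.
- manip.grab_frame(name): name is "scene" or "side" or "wrist"; returns (picture, depth): 420x560x3 uint8, red, green, blue; 420x560 float32, m along the optical axis (not along the pixel's ray), 0 where there is no reading.
- manip.get_calibration(name): a dict with "camera_matrix" (3x3 intrinsics, pixels), "R" (3x3) and "t" (3): a world point X has camera coordinates R X + t. Camera axes: x right, y down, z forward; pixel columns grow to the right and rows downward; lengths in m; the calibration is good to about 2 mm. The wrist camera is an equidistant fisheye: a pixel r from the principal point sees the ray r / f radians off the axis. A picture is of the moment at which its call begins: read the wrist's pose just before it. get_calibration takes no time and is no camera call; for the wrist camera it gives the pose at the moment of the call.
A pose or a line that the arm cannot do raises manip.Unreachable and nothing moves.
- manip.sign_off(): hands the job in; it is judged then, once.
Trained networks look in the newest picture that a camera, given by its name, has taken for a name from the list of things; names that differ only in an ending like _2 or _b are one class to them, and where a whole thing is asked for, a point or a joint stands for the part that bears it (a point fixed in the world has none). Each returns a list of dicts, best first, with "confidence" (0 to 1); they miss things now and then, are a little off and sometimes report something else, mostly with a low value. They report only what shows in the picture. A call takes as long as a camera call. They do not tell look-alikes from the thing itself.
- manip.look_for(camera, name): "at" ([x, y, z] in m, in world coordinates, good to about 4 mm: the middle of the surface that is visible of it).
Readings, each from a call of its own:
- manip.current_time(): time.
- manip.current_qpos(): joint angles.
- manip.current_joint_vel(): joint speeds.
- manip.current_joint_torque(): joint torques, N m.
- manip.current_ee_pos(): TCP position.
- manip.current_tcp_rot(): TCP orientation.
- manip.current_force(): force on the tool from outside, world axes, zero at the start.
- manip.current_ft_torque(): the same for the moment, N m.
- manip.current_grip_width(): opening from 0.0 (shut) to 1.0 (fully open).
- manip.current_grip_force(): force on a finger pad.
Only numpy, scipy, OpenCV 4.12 (cv2) and the standard library are available. Lean on these libraries where they do the work, as an engineer would, in place of code of your own. Each camera call takes 0.05 s, during which the arm holds its last target. There are 200 camera calls.

## Working session

There is one attempt and no reset: what is moved stays moved. The work goes in short steps, each a Python script; the robot and the scene stay as the last script left them, time stands still between calls to the robot, and variables do not carry over. Pictures are saved under pics/ and viewed, at most 10 in all, crops included, and the job is handed in when it is done.

```bash
ls; mkdir -p pics
python3 - <<'E'
from bench import manip
import cv2,numpy as np
for c in("scene","side","wrist"):
    p,d=manip.grab_frame(c); cv2.imwrite(f"pics/{c}0.png",p[:,:,::-1]); np.savez(f"pics/{c}0.npz",p=p,d=d,**manip.get_calibration(c))
    k=manip.get_calibration(c); print(c,np.round(k["camera_matrix"],1).tolist(),np.round(-k["R"].T@k["t"],3))
    for n in("guard_knob","spline_stem_grip","square_stem_grip","key_stem_grip","seat","stem_rack"):
        print(n,[(np.round(r["at"],3).tolist(),round(r["confidence"],2)) for r in manip.look_for(c,n)[:4]])
a=cv2.imread("pics/scene0.png");b=cv2.imread("pics/side0.png")
print(manip.current_time())
E
```

```text
pics
scene [[495.7, 0.0, 276.5], [0.0, 495.7, 204.2], [0.0, 0.0, 1.0]] [ 1.306 -0.818  0.87 ]
guard_knob [([0.61, -0.084, 0.052], 0.49)]
spline_stem_grip [([0.463, 0.197, 0.057], 0.73), ([0.494, 0.387, 0.07], 0.64), ([0.566, 0.274, 0.079], 0.49)]
square_stem_grip [([0.552, 0.155, 0.067], 0.72), ([0.556, 0.214, 0.066], 0.71)]
key_stem_grip [([0.556, 0.215, 0.065], 0.81), ([0.337, 0.305, 0.005], 0.61)]
seat [([0.642, -0.102, 0.057], 0.59)]
stem_rack [([0.645, -0.1, 0.057], 0.7), ([0.56, 0.126, 0.047], 0.61)]
side [[438.5, 0.0, 276.7], [0.0, 438.5, 205.3], [0.0, 0.0, 1.0]] [0.503 0.915 0.689]
guard_knob [([0.577, -0.08, 0.06], 0.65)]
spline_stem_grip [([0.555, 0.296, 0.081], 0.92), ([0.49, 0.405, 0.067], 0.75), ([0.456, 0.218, 0.057], 0.58)]
square_stem_grip [([0.54, 0.165, 0.078], 0.84)]
key_stem_grip [([0.574, -0.078, 0.06], 0.67), ([0.553, 0.23, 0.09], 0.63)]
seat [([0.651, -0.064, 0.048], 0.78)]
stem_rack [([0.553, 0.321, 0.039], 0.79)]
wrist [[325.2, 0.0, 284.2], [0.0, 325.2, 210.0], [0.0, 0.0, 1.0]] [0.55  0.084 0.374]
guard_knob [([0.611, -0.077, 0.058], 0.75)]
spline_stem_grip [([0.453, 0.191, 0.052], 0.77), ([0.613, -0.08, 0.057], 0.32)]
square_stem_grip [([0.551, 0.156, 0.067], 0.61)]
key_stem_grip []
seat [([0.635, -0.073, 0.059], 0.97)]
stem_rack [([0.54, 0.126, 0.06], 0.8)]
1.05
```

View pics/scene0.png

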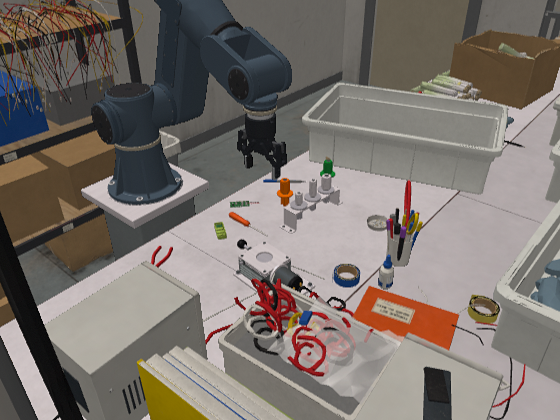

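View pics/wrist0.png

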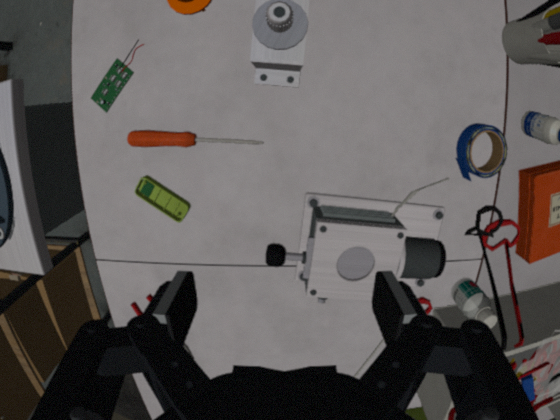

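View pics/side0.png

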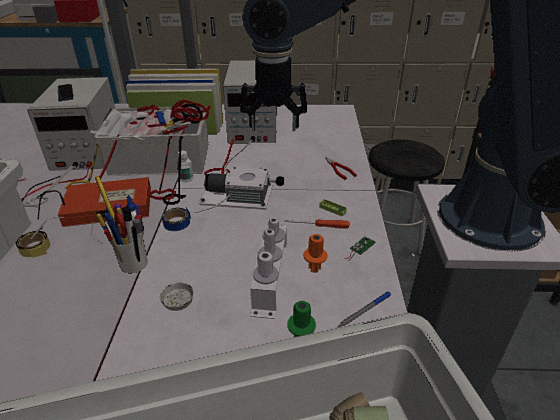

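The scene view shows the rack with three grey stems at about (300-326, 185-205), an orange look-alike at (285,190), a green one at (327,168), and the stand at (262,260) with its knob at (241,243). The wrist view shows the knob at (275,255), the cover opening at (355,263) and the motor at (425,258). In the side view the rack stems are at (270,228), (268,245) and (264,265), orange at (316,250) and green at (301,318). I'll take closer wrist views of the rack and the stand.

```bash
cat > h.py <<'E'
from bench import manip
import cv2,numpy as np
def grab(c,f=None):
    k=manip.get_calibration(c); p,d=manip.grab_frame(c)
    if f: cv2.imwrite(f"pics/{f}.png",p[:,:,::-1])
    return p,d,k
def ray(k,u,v,fish=True):
    K=k["camera_matrix"]; x=(u-K[0,2])/K[0,0]; y=(v-K[1,2])/K[1,1]
    if fish:
        r=np.hypot(x,y)+1e-12; c=np.array([np.sin(r)*x/r,np.sin(r)*y/r,np.cos(r)])
    else: c=np.array([x,y,1.])
    return k["R"].T@c, -k["R"].T@k["t"]
def onplane(k,u,v,z,fish=True):
    d,o=ray(k,u,v,fish); return o+d*(z-o[2])/d[2]
def proj(k,X,fish=True):
    c=k["R"]@np.asarray(X)+k["t"]; K=k["camera_matrix"]; r=np.hypot(c[0],c[1])+1e-12
    s=np.arctan2(r,c[2])/r if fish else 1/c[2]
    return K[0,0]*c[0]*s+K[0,2],K[1,1]*c[1]*s+K[1,2]
def cloud(k,d,fish=True):
    v,u=np.mgrid[:d.shape[0],:d.shape[1]]; K=k["camera_matrix"]
    x=(u-K[0,2])/K[0,0]; y=(v-K[1,2])/K[1,1]
    if fish: r=np.hypot(x,y)+1e-12; t=np.tan(np.minimum(r,1.5))/r; x=x*t;y=y*t
    P=np.stack([x*d,y*d,d],-1)
    return (P-k["t"])@k["R"]
def down(a): # tool z down, tool y (closing) along world angle a
    y=np.array([np.cos(a),np.sin(a),0]);z=np.array([0,0,-1.]);return np.c_[np.cross(y,z),y,z]
E
python3 - <<'E'
from h import *
R=manip.current_tcp_rot();print(np.round(R,2).tolist())
manip.move_ptp([0.55,0.13,0.231],R)
p,d,k=grab("wrist","rack1"); np.savez("pics/rack1.npz",p=p,d=d,**k)
for n in("spline_stem_grip","square_stem_grip","key_stem_grip"):
    print(n,[(np.round(r["at"],3).tolist(),round(r["confidence"],2)) for r in manip.look_for("wrist",n)[:4]])
X=cloud(k,d)
for z0,z1 in((.1,.107),(.107,.1165),(.1165,.13)):
    m=((X[...,2]>z0)&(X[...,2]<z1)&(d>0)&(abs(X[...,0]-.55)<.06)&(X[...,1]>.1)).astype(np.uint8)
    n,l,s,c=cv2.connectedComponentsWithStats(m)
    for i in range(1,n):
        if s[i,4]>20: print(z0,s[i].tolist(),np.round(c[i]),np.round(np.median(X[l==i],0),4))
manip.move_ptp([0.60,-0.165,0.231],R)
p,d,k=grab("wrist","stand1"); np.savez("pics/stand1.npz",p=p,d=d,**k)
for n in("guard_knob","seat"):
    print(n,[(np.round(r["at"],3).tolist(),round(r["confidence"],2)) for r in manip.look_for("wrist",n)[:4]])
a=cv2.imread("pics/rack1.png");b=cv2.imread("pics/stand1.png")
cv2.imwrite("pics/two.png",np.hstack([cv2.resize(a[60:360,130:430],(400,400)),cv2.resize(b[60:360,130:430],(400,400))]))
print(manip.current_time())
E
```

```text
[[-0.0, 1.0, -0.0], [1.0, 0.0, -0.0], [-0.0, -0.0, -1.0]]
spline_stem_grip [([0.555, 0.277, 0.092], 0.83), ([0.458, 0.209, 0.077], 0.76), ([0.552, 0.219, 0.066], 0.66)]
square_stem_grip [([0.548, 0.164, 0.067], 0.87)]
key_stem_grip [([0.55, 0.22, 0.068], 0.61), ([0.585, -0.08, 0.06], 0.54)]
0.1 [275, 25, 33, 14, 64] [290.  34.] [0.5543 0.2717 0.1036]
0.1 [267, 152, 27, 27, 481] [280. 165.] [0.5462 0.1625 0.1057]
0.107 [274, 1, 39, 36, 1047] [293.  19.] [0.5565 0.2835 0.1137]
0.1165 [271, 77, 31, 30, 653] [286.  92.] [0.551  0.2228 0.1236]
guard_knob [([0.613, -0.084, 0.059], 0.73)]
seat []
3.1333
```

View pics/two.png

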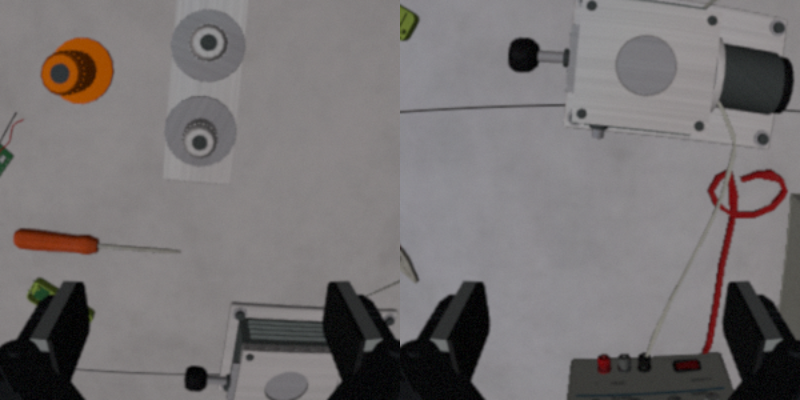

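The left half (rack view) shows the orange look-alike at (75,70) and two slim stems at (208,42) and (200,140). The third stem is just above the crop, at full-frame pixel (293,19): 39 px wide and 114 mm tall, so it is the thick one. The right half shows the knob at (523,55), the shut opening at (645,65) and the motor at (755,75). Next I'll locate the stand precisely.

Run:
```python
from h import *
from scipy.optimize import least_squares
for f,c0,kn in(("stand1",(314,109),(222,101)),("wrist0",(355,263),(275,255))):
    k=dict(np.load(f"pics/{f}.npz")); p=k["p"]; d=k["d"]; g=cv2.cvtColor(p,cv2.COLOR_RGB2GRAY)
    X=cloud(k,d)
    # opening edge: radial max gradient at z=.063
    s=onplane(k,*c0,.063)[:2]; gs=cv2.GaussianBlur(g,(0,0),1).astype(np.float32)
    for it in range(3):
        pts=[]
        for a in np.linspace(0,2*np.pi,72,endpoint=False):
            rr=np.linspace(.016,.027,45); q=np.array([proj(k,[s[0]+r*np.cos(a),s[1]+r*np.sin(a),.063]) for r in rr],np.float32)
            v=cv2.remap(gs,q[:,:1],q[:,1:],cv2.INTER_LINEAR).ravel(); i=np.argmax(np.gradient(v)); pts.append(s+rr[i]*np.array([np.cos(a),np.sin(a)]))
        pts=np.array(pts); o=least_squares(lambda x:np.hypot(*(pts-x[:2]).T)-x[2],[*s,.0215],loss="soft_l1",f_scale=.0007).x; s=o[:2]
    # knob: dark pixels, z .045-.07
    m=((g<70)&(abs(X[...,0]-onplane(k,*kn,.055)[0])<.03)&(abs(X[...,1]-onplane(k,*kn,.055)[1])<.03)&(X[...,2]>.03)).astype(np.uint8)
    n,l,st,ce=cv2.connectedComponentsWithStats(m); i=1+np.argmax(st[1:,4]); P=X[l==i]
    # cover front edge direction via depth top points
    C=X[(abs(X[...,2]-.063)<.004)&(np.hypot(X[...,0]-s[0],X[...,1]-s[1])<.09)&(g>120)][:,:2].astype(np.float32)
    print(f,"seat",np.round(o,4),"knob med",np.round(np.median(P,0),4),"ext",np.round(P.min(0),3),np.round(P.max(0),3),"kpix",np.round(onplane(k,*ce[i],.058),4),st[i],
      "coverz",np.median(X[(abs(X[...,2]-.063)<.01)&(np.hypot(X[...,0]-s[0],X[...,1]-s[1])<.045)&(np.hypot(X[...,0]-s[0],X[...,1]-s[1])>.03)][:,2]),"rect",cv2.minAreaRect(C))
```

```text
stand1 seat [ 0.6282 -0.0852  0.0222] knob med [ 0.5414 -0.0768  0.0651] ext [ 0.53  -0.089  0.05 ] [ 0.551 -0.065  0.07 ] kpix [ 0.54   -0.0767  0.058 ] [211  89  24  25 494] coverz 0.06302733536755903 rect ((0.6288332939147949, -0.09056822955608368), (0.10257086157798767, 0.10978664457798004), 84.7446060180664)
wrist0 seat [ 0.6279 -0.085   0.0219] knob med [ 0.54   -0.0715  0.0649] ext [ 0.53  -0.086  0.053] [ 0.552 -0.062  0.07 ] kpix [ 0.54   -0.0754  0.058 ] [266 244  21  23 399] coverz 0.06314280845335139 rect ((0.6312901973724365, -0.08624175190925598), (0.09290419518947601, 0.10645194351673126), 84.66346740722656)
```

```bash
cat >> h.py <<'E'
SEAT=np.array([.628,-.0851,.063]); YAW=np.deg2rad(-5.4)
SX=np.array([np.cos(YAW),np.sin(YAW),0])
def best(pos,angs):
    c=[(abs(q[5]),a) for a in angs for q in[manip.inverse_kinematics(pos,down(a))] if q is not None]
    return min(c)[1]
E
python3 - <<'E'
from h import *
kn=SEAT-.088*SX; kn[2]=.055
a=best([kn[0],kn[1],.036],[YAW+np.pi/2,YAW-np.pi/2]); print(a)
manip.set_gripper(0.65,40)
manip.move_ptp([kn[0],kn[1],.11],down(a))
manip.move_l([kn[0],kn[1],.037],max_speed=.12)
f0=manip.current_force()
manip.set_gripper(0.0,40); print("w",manip.current_grip_width(),manip.current_grip_force())
g=manip.current_ee_pos()
for s in (.010,.030,.041,.043,.0445,.0455,.0465):
    manip.move_l(g-s*SX,max_speed=.06); f=manip.current_force()-f0; fx=f@SX
    print(s,np.round(f,1),round(fx,1))
    if s>.042 and abs(fx)>12: break
p=manip.current_ee_pos(); print(p, (g-p)@SX)
manip.set_gripper(0.6)
manip.move_l([p[0],p[1],.12],max_speed=.15)
t=SEAT+[0,-.075,0]
manip.move_ptp([t[0],t[1],.17],down(0))
p,d,k=grab("wrist","sock1"); np.savez("pics/sock1.npz",p=p,d=d,**k)
u,v=np.int32(proj(k,SEAT)); print(u,v,manip.current_time())
print([(np.round(r["at"],3).tolist(),round(r["confidence"],2)) for r in manip.look_for("wrist","guard_knob")[:2]])
w=p[max(v-100,0):v+100,max(u-133,0):u+133,::-1]; cv2.imwrite("pics/sockc.png",cv2.resize(w,None,fx=3,fy=3,interpolation=2))
E
```

```text
-1.6650441064025903
w 0.27729069372456144 39.1164801036939
0.01 [ 0.9 -1.3  0.5] 1.0
0.03 [-0.1 -1.4  2.5] 0.1
0.041 [-4.  -1.6  6. ] -3.8
0.043 [-0.8 -0.6  4.2] -0.8
0.0445 [ 5.9 -0.7 -0.8] 6.0
0.0455 [10.2 -0.1 -5. ] 10.1
0.0465 [16.6  0.7 -9.7] 16.5
[ 0.49719395 -0.07325239  0.03809887] 0.04393431831136879
284 115 11.0583
[([0.549, -0.077, 0.057], 0.71)]
```

View pics/sockc.png

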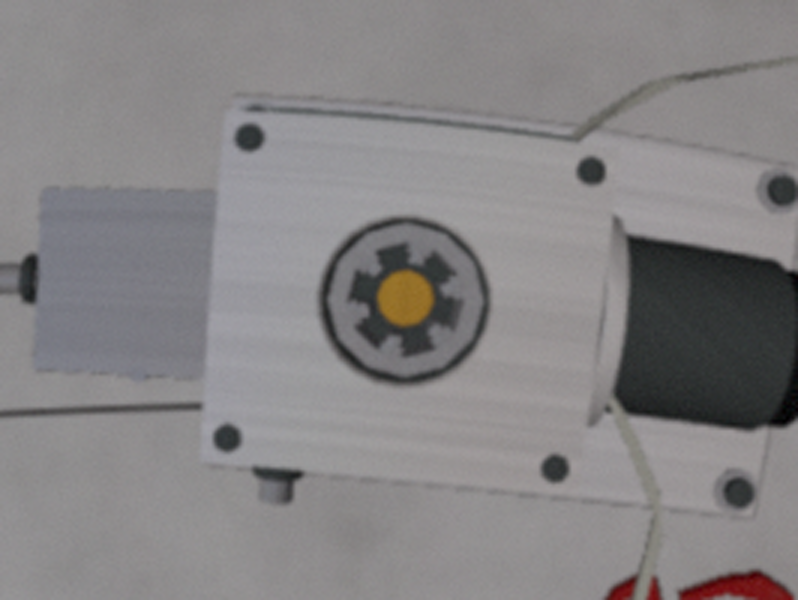

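The guard is fully out. The crop shows the socket with six dark slots around the brass pad at (406,298), one of them at about (450,310). Next I'll compute the slot angle and look closely at the stem.

Run:
```python
from h import *
from scipy.optimize import least_squares
k=dict(np.load("pics/sock1.npz")); g=cv2.GaussianBlur(cv2.cvtColor(k["p"],cv2.COLOR_RGB2GRAY),(0,0),.7).astype(np.float32)
def samp(c,r,a,z):
    q=np.array([proj(k,[c[0]+r*np.cos(a),c[1]+r*np.sin(a),z]) for r,a in zip(np.ravel(r),np.ravel(a))],np.float32)
    return cv2.remap(g,q[:,:1],q[:,1:],1).reshape(np.shape(r))
s=SEAT[:2]
for _ in range(3):
    A=np.linspace(0,2*np.pi,72,endpoint=False); rr=np.linspace(.017,.027,60); R,AA=np.meshgrid(rr,A); V=samp(s,R,AA,.063)
    i=np.argmax(np.gradient(V,axis=1),1); P=s+(rr[i]*np.array([np.cos(A),np.sin(A)])).T
    o=least_squares(lambda x:np.hypot(*(P-x[:2]).T)-x[2],[*s,.0215],loss="soft_l1",f_scale=.0005).x; s=o[:2]
print("seat",o)
bst=None
for dx in np.arange(-.003,.0031,.0005):
  for dy in np.arange(-.003,.0031,.0005):
    A=np.linspace(0,2*np.pi,180,endpoint=False); V=0
    for r in(.0115,.0125,.0135): V=V+samp(s+[dx,dy],np.full(180,r),A,.05)
    c=(V*np.exp(6j*A)).sum(); b=(abs(c),dx,dy,np.rad2deg(np.angle(-c)/6)); bst=max(bst or b,b)
print("slot",bst)
manip.move_ptp([.5565,.2835-.075,.20],down(0))
p,d,k=grab("wrist","stem1"); np.savez("pics/stem1.npz",p=p,d=d,**k); X=cloud(k,d)
m=((abs(X[...,2]-.1137)<.004)&(d>0)&(abs(X[...,0]-.5565)<.03)&(abs(X[...,1]-.2835)<.03)); P=X[m].astype(np.float32)
print("stem",cv2.minEnclosingCircle(P[:,:2]),P.mean(0),m.sum())
for r0 in(.067,):
    m=(abs(X[...,2]-r0)<.003)&(np.hypot(X[...,0]-.5565,X[...,1]-.2835)<.035); print("flange",cv2.minEnclosingCircle(X[m][:,:2].astype(np.float32)))
for n in("spline_stem_grip",): print(n,[(np.round(r["at"],3).tolist(),round(r["confidence"],2)) for r in manip.look_for("wrist",n)[:4]])
u,v=np.int32(proj(k,[.5565,.2535,.09])); print(u,v,manip.current_time(), np.round(proj(k,[.5565,.2835,.1137])))
cv2.imwrite("pics/stemc.png",cv2.resize(p[max(0,v-120):v+80,u-133:u+133,::-1],None,fx=3,fy=3,interpolation=2))
```

```text
seat [ 0.62841151 -0.08497002  0.02145355]
slot (np.float64(8682.145373736976), np.float64(0.0), np.float64(0.0), np.float64(-15.782032472406307))Traceback (most recent call last):
  File "<stdin>", line 23, in <module>
cv2.error: OpenCV(4.12.0) /io/opencv/modules/imgproc/src/shapedescr.cpp:201: error: (-215:Assertion failed) count >= 0 && (depth == CV_32F || depth == CV_32S) in function 'minEnclosingCircle'
```

Run:
```python
from h import *
k=dict(np.load("pics/stem1.npz")); p,d=k["p"],k["d"]; X=cloud(k,d)
print(np.round(proj(k,[.5565,.2835,.1137])), -k["R"].T@k["t"])
u,v=np.int32(proj(k,[.5565,.2835,.1137])); print(d[max(v,0),u],X[max(v,0),u],manip.current_ee_pos(),manip.current_time())
cv2.imwrite("pics/stemc.png",p[:,:,::-1])
```

```text
[284. 114.] [0.55708012 0.29183072 0.34251658]
0.21744901 [0.55606318 0.28390941 0.11538389] [0.55697085 0.20748213 0.19984142] 12.5667
```

View pics/stemc.png

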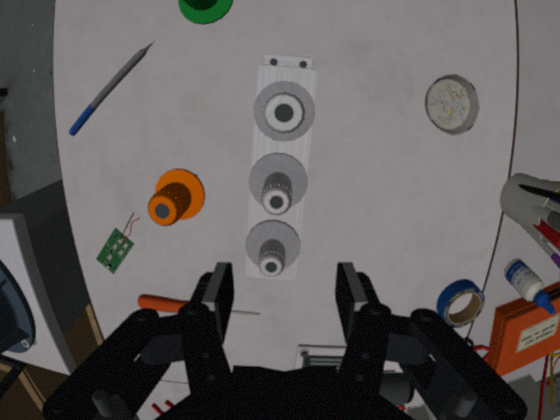

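Run:
```python
from h import *
k=dict(np.load("pics/stem1.npz")); p,d=k["p"],k["d"]; X=cloud(k,d)
C=lambda m: cv2.minAreaRect(np.ascontiguousarray(X[m][:,:2],dtype=np.float32))
n=np.hypot(X[...,0]-.5565,X[...,1]-.2835)
print("top",C((abs(X[...,2]-.1137)<.004)&(n<.03)),np.median(X[(abs(X[...,2]-.1137)<.004)&(n<.03)],0)); print("flange",C((abs(X[...,2]-.067)<.0025)&(n<.033)))
cv2.imwrite("pics/stemd.png",cv2.resize(p[60:285,150:400,::-1],None,fx=2.6,fy=2.6,interpolation=2))
```

```text
top ((0.5562334656715393, 0.2850094139575958), (0.02895350195467472, 0.029534155502915382), 45.28718566894531) [0.55607897 0.28528326 0.11391562]
flange ((0.5567507147789001, 0.28468596935272217), (0.0511322058737278, 0.050515446811914444), 89.91067504882812)
```

View pics/stemd.png

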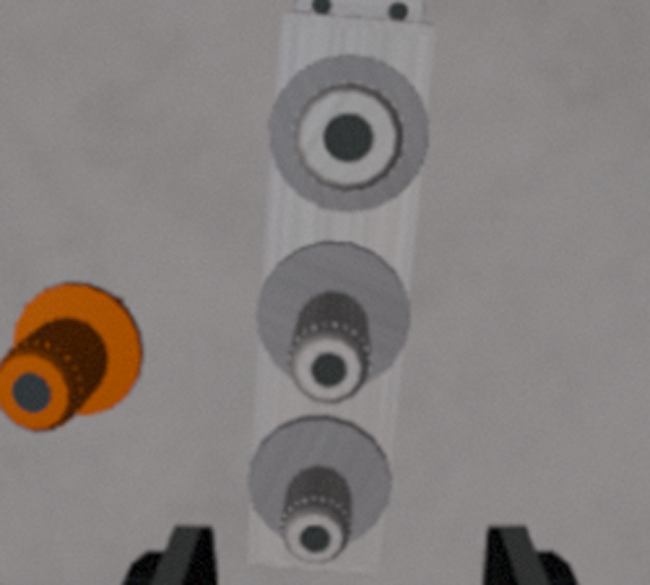

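At this scale the candidates are the thick grey stem at (348,135), the tall slim stem at (330,370), the slim one at (315,538) and an orange look-alike at (60,360). The one at (348,135) fits the splined stem: 29.5 mm across, top at 114 mm, grey, and in the rack. I'll grasp that one.

Run:
```python
from h import *
a=np.deg2rad(-5); s=[.5563,.2848]
manip.set_gripper(0.65,80)
manip.move_ptp([*s,.15],down(a))
manip.move_l([*s,.075],max_speed=.1)
manip.set_gripper(0.0,80); print("w",manip.current_grip_width(),manip.current_grip_force(),manip.current_ee_pos(),manip.current_force())
manip.move_l([*s,.205],max_speed=.15)
print("w",manip.current_grip_width(),manip.current_force())
manip.move_ptp([.6284,-.085,.205],down(a))
for c in("scene","side"):
    p,d,k=grab(c,c+"2"); u,v=np.int32(proj(k,[.6284,-.085,.17],False)); cv2.imwrite(f"pics/{c}2c.png",cv2.resize(p[max(v-40,0):v+40,u-40:u+40,::-1],(400,400),interpolation=2))
cv2.imwrite("pics/held.png",np.hstack([cv2.imread("pics/scene2c.png"),cv2.imread("pics/side2c.png")]))
f=manip.current_force();print("free",np.round(f,2),manip.current_qpos()[5],manip.current_time())
manip.move_l([.6284,-.085,.106],max_speed=.1)
for z in np.arange(.104,.090,-.001):
    manip.move_l([.6284,-.085,z],max_speed=.02); e=manip.current_force()-f; print(round(z,4),round(manip.current_ee_pos()[2],4),np.round(e,1))
    if e[2]>7: break
print(manip.current_time())
```

```text
w 0.3312390642698123 78.85272758547217 [0.55678718 0.28498775 0.07595491] [-0.27019691 -1.00987469  5.93064525]
w 0.3293967405128437 [-0.667822    0.43771056 -1.91716428]
free [ 1.26  0.55 -1.8 ] -0.12024233581984625 17.025
0.104 0.1042 [-2.5 -1.  -0. ]
0.103 0.103 [-1.3 -1.  -0.1]
0.102 0.1019 [-0.8  0.   0.7]
0.101 0.101 [-1.1 -0.8 -0.3]
0.1 0.1 [-0.5 -0.9 -0.5]
0.099 0.099 [-0.1 -0.8 -0.4]
0.098 0.098 [ 0.6 -1.1 -0.2]
0.097 0.097 [ 0.  -0.6  0.5]
0.096 0.096 [ 0.6 -0.9  0.9]
0.095 0.095 [ 1.3 -1.3  0.6]
0.094 0.0943 [-0.3 -1.1  3.7]
0.093 0.0932 [ 1.2 -1.4  6. ]
0.092 0.0921 [ 1.7 -0.9  6.3]
0.091 0.0911 [ 2.1 -1.9  6.3]
21.6667
```

View pics/held.png

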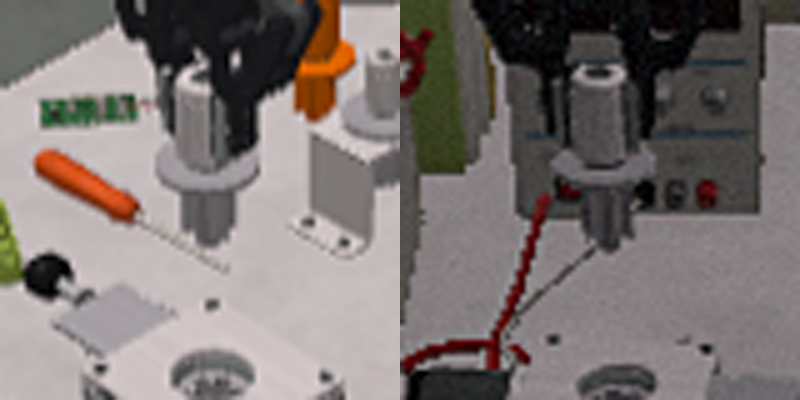

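The held crop shows the splined stem upright in the gripper with its ribs visible. There was no stop at the tooth level (TCP z 0.100). Spring force begins at 0.094, 18 mm above home, so the splines have already meshed. I'll push it home.

Run:
```python
from h import *
f=np.array([1.26,.55,-1.8])
for z in [*np.arange(.089,.078,-.002),*np.arange(.078,.071,-.0007)]:
    manip.move_l([.6284,-.085,z],max_speed=.03); e=manip.current_force()-f; q=manip.current_ee_pos(); print(round(z,4),round(q[2],4),np.round(e,1),np.round(manip.current_ft_torque(),2))
    if e[2]>20 or abs(e[:2]).max()>10: break
print(manip.current_grip_width(),manip.current_time())
```

```text
0.089 0.089 [ 1.5 -1.7  6. ] [-0.18 -0.61  0.02]
0.087 0.0871 [ 2.3 -1.3  5.8] [-0.15 -0.59 -0.13]
0.085 0.0851 [ 1.8 -1.1  8.2] [-0.2  -0.53 -0.05]
0.083 0.0832 [ 1.3 -1.7  7.2] [-0.2  -0.5  -0.12]
0.081 0.0812 [ 0.4 -1.   8.5] [-0.12 -0.47 -0.06]
0.079 0.0793 [ 0.7 -2.1  9. ] [-0.13 -0.42 -0.04]
0.078 0.0785 [ 0.7 -1.4  9.7] [-0.09 -0.35 -0.08]
0.0773 0.0779 [ 0.6 -1.1 11.4] [-0.08 -0.25 -0.06]
0.0766 0.0772 [-0.8 -0.4 10.5] [-0.07 -0.23 -0.09]
0.0759 0.0769 [-0.8 -1.  15.2] [-0.08  0.04 -0.07]
0.0752 0.0769 [-5.4 -0.3 21.5] [ 0.03  0.7  -0.01]
0.3251947509708271 24.4167
```

The stem bottoms at TCP 0.0769, exactly 1 mm above its rack grasp height. That matches the cover being 1 mm above the rack plate. I'll ease off slightly and check that it sits flat.

Run:
```python
from h import *
manip.move_l([.6284,-.085,.0755],max_speed=.02); manip.dwell(.3)
print(manip.current_force(),manip.current_ft_torque(),manip.current_ee_pos(),np.round(manip.current_tcp_rot(),3).tolist())
o=[]
for c in("scene","side"):
    p,d,k=grab(c,c+"3"); u,v=np.int32(proj(k,[.6284,-.085,.08],False)); o.append(cv2.resize(p[max(v-40,0):v+40,u-40:u+40,::-1],(400,400),interpolation=2))
    X=cloud(k,d,False); n=np.hypot(X[...,0]-.6284,X[...,1]+.085); m=(n>.0175)&(n<.025)&(X[...,2]>.058)&(X[...,2]<.074)
    A=np.c_[X[m][:,:2]-[.6284,-.085],np.ones(m.sum())]; print(c,m.sum(),np.linalg.lstsq(A,X[m][:,2],rcond=None)[0])
cv2.imwrite("pics/home.png",np.hstack(o)); print(manip.current_time())
```

```text
[-3.19989956 -0.2482579  17.60448568] [-0.05296295  0.40917978 -0.03887835] [ 0.62871138 -0.08508745  0.07691112] [[0.087, 0.996, 0.001], [0.996, -0.087, -0.0], [-0.0, 0.001, -1.0]]
scene 67 [-0.03004314  0.07111846  0.06692901]
side 64 [-0.01156194 -0.05705867  0.0664665 ]
25.0667
```

View pics/home.png

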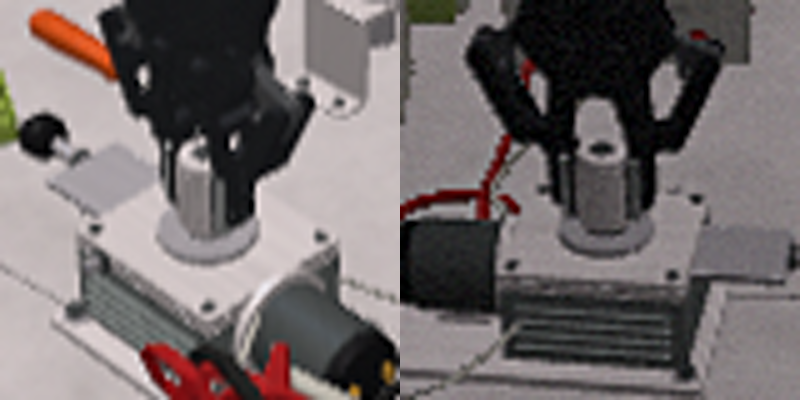

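Both crops show the flange flat on the cover, at (208,235) in the left half and (608,235) in the right. Its top is at about 67 mm, the stem is upright, and the guard is still fully out. I'm handing it in.

```bash
python3 -c "
from bench import manip
print(manip.sign_off())"
```

```text
the job is handed in; nothing more can be done
None
```

The job is handed in: the guard is fully out, and the six-splined stem is meshed (no turning was needed) and held upright with its flange flat on the cover, under about 18 N of push, at 25 s of the 64 s allowed.

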